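# Pile the last plate and open the safety-capped cleaner jug

## Task

The stained plates in the blue basin are to be soaked: set the last plate from the counter squarely on top of the pile in the basin, let go of it, and then open the cleaner jug - press its red safety cap down, twist it anticlockwise until it is free and lift it off. Finish while holding the cap still, level and well clear above the jug's mouth, with the jug left standing where it is and the glass jar, tumbler and small steel bowl undisturbed.

Things in the scene. Friction and masses are not known exactly. Their poses are not given: they have to be found in the camera images.
- loose_plate_mid (a point): the plate to pile: round cream melamine plate with a brown ring, right way up on the counter; 150 mm across, 24 mm high, upright rim 8 mm thick, floor 6 mm thick, 0.2 kg. This point is on its axis, half-way up (12 mm over its underside). Take it by the rim from above anywhere round it, one finger inside, one outside
- pile_top_mid (a point): same point of the upper of two such plates piled in the blue basin: on its axis, 12 mm over its underside and 12 mm below its rim. The next plate rests flat on this rim (no nesting), its own such point then 24 mm higher
- basin: round blue plastic basin, does not move; 292 mm across its rim, 60 mm high, floor 5 mm thick; origin under its centre, z up. It stands on the left or the right and the jug on the other side
- jug: full white cleaner jug, about 1.6 kg, standing loose: body 85 mm (x) by 120 mm (y), loop handle reaching 90 mm out on its +y side, up to 168 mm high; origin at the centre of its foot, z up. Its weight keeps it from turning along with the cap
- jug_mouth (a point): centre of the jug's mouth: top of its neck, 206 mm above its foot. The neck (44 mm across its lugs) reaches 16 mm up inside the locked cap
- cap_mid (a point): red ribbed safety cap on the jug, 52 mm across, 28 mm high; this point is on its axis, half-way up. Pressed down at least 3 mm and kept down, it turns anticlockwise from above (positive about z, as its white arrow shows); 51 degrees from locked it is free, at about 68 it meets a stop: lift it straight off in between. Locked, its x axis is along the jug's to 3 degrees, its underside 190 mm above the foot
- liner (a joint): how far the spring liner inside the cap is pressed in, m: about 0 locked, 0.005 fully pressed (hard stop), -0.003 with the cap off; it pushes the cap up with about 4 N locked, 8 N at 3 mm, 10 N at 5 mm
- glass_jar: glass jar of lentils with a steel lid, 90 mm across, 137 mm high; origin at the centre of its underside
- tumbler: steel tumbler, 72 mm across, 100 mm high; origin at the centre of its underside
- katori: small steel bowl, 96 mm across, 42 mm high; origin at the centre of its underside
Mind the look-alikes: they are no part of the job. Leave any green or turquoise look-alike of the part that bears loose_plate_mid alone.

How it is judged:
By the outcome, as a careful person would: the job done as asked, in the order asked, and still so for the second after the job is handed in, while the arm keeps its last pose, push and grip.
It also fails if it takes over 61 s, if anything falls off the work surface, if the arm or the gripper's body presses on something with over 40 N, if the wrist force passes 120 N, or if a joint passes its speed limit or range.

## Robot

A 7-joint arm with a two-finger parallel gripper is mounted at the origin on the work surface. World frame = base frame: x ahead of the robot, y to its left, z up, the work surface at z = 0. Lengths are in mm, angles in rad, forces in N, time in s.
With the tool pointing down it reaches from about 400 to 850 mm from the base axis. Payload 4.5 kg.
Tool frame: the origin (TCP) lies between the finger pads; the fingertips stand 11 mm ahead of it and the grasp point (between the pads) lies 8 mm behind it; z points along the fingers, y is the direction in which the jaws open and shut (so a half turn about z gives the same grasp; the last joint's range is limited). The gripper opens to 88 mm and grips with 3 to 60 N. Pads are 18 mm wide; open, the fingers measure 123 mm over their backs; the gripper's body (75 mm by 187 mm) begins 45 mm behind the grasp point.
Start: joints at [1.348, 0.689, -0.195, 1.565, 0.157, 0.902, -0.215], TCP at [158.77, -604.52, 249.743] pointing down, gripper open.
Joint ranges: [-3.01, 3.01], [-0.46, 2.08], [-1.47, 1.51], [0.13, 2.56], [-1, 4.14], [0.04, 2.09], [-2.66, 2.66]. Speed limits (rad/s): [2.57, 2.57, 3.14, 3.14, 3.14, 3.14, 3.14].

## Interface

Orientations are given as a unit quaternion [x, y, z, w].
In Python, from bench import sense, get_image, job_done, trace, tip_of gives the robot as it stands.
- The arm moves only by the shell command python3 -m creep 'ROWS' [FORCE]. ROWS is a JSON object of lists of equal length, an entry for each row: "gripper": the closure, from 0 (fully open) to 1 (shut); "dp": the shift along the tool's x, y, z in mm, a list of three; "spin": the turn about the tool's z in degrees. A call has 1 to 5 rows; each row is the pose to reach, as a shift and turn from the pose measured when the call began, along the tool's axes at that moment; what a row does not reach only later rows make up. A row lasts 1/8 s, in which the tool goes at most 62.5 mm and 10.7 degrees, less where a joint would pass 70% of its speed; a pose out of reach is approached as far as the arm can. A call with a gripper value outside its range is refused whole. The fingers move at their own pace and stop on an object; FORCE is the grip in N (left out, the last holds). Time passes only in rows, so rows that repeat a pose let the fingers close. It gives the time, the measured TCP pose, the force and the opening at its end, in the units of the state.
- sense(): the state, without advancing time (a new reading comes with each control period).
- get_image(name): name is "scene" or "top" or "wrist"; returns a dict with "color" (384x512x3 uint8, red, green, blue), "depth" (384x512 float32, mm along the optical axis (not along the pixel's ray), 0 where there is no reading), "fov_y" (degrees; the focal length in pixels is half the picture's height over the tangent of half this angle, whatever the lens; pixels are square), "cx", "cy" (the principal point, pixels), "xyz" and "rotation" of the camera in the world. Camera axes: x right, y down, z forward; pixel columns grow to the right and rows downward; lengths in mm; the calibration is good to about 2 mm. A picture is of the moment at which its call begins.
- job_done(): hands the job in, once; it reports no verdict.
Trained networks look in the newest picture that a camera, given by its name, has taken for a name from the list of things; names that differ only in an ending like _2 or _b are one class to them, and where a whole thing is asked for, a point or a joint stands for the part that bears it (a point fixed in the world has none). Each returns a list of dicts, best first, with "confidence" (0 to 1); they miss things now and then, are a little off and sometimes report something else, mostly with a low value. They report only what shows in the picture. A call takes as long as a camera call. They do not tell look-alikes from the thing itself.
- trace(camera, label): "pixels" (384x512 bool, what is visible of it) and "position" ([column, row] in pixels, amid what is visible of it).
- tip_of(camera, label): "position" ([column, row] in pixels: a listed point, or the origin of a listed thing).
The state is a dict: "clock": time; "joint_positions": joint angles; "qvel": joint speeds; "effort": joint torques, N m; "ee_pos": TCP position; "ee_rot": TCP orientation; "ft_force": force on the tool from outside, world axes, zero at the start; "moment": the same for the moment, N m; "opening": opening from 0.0 (shut) to 1.0 (fully open).
Only numpy, scipy, OpenCV 4.12 (cv2) and the standard library are available. Lean on these libraries where they do the work, as an engineer would, in place of code of your own. Each camera call takes 0.05 s, during which the arm holds its last target. There are 200 camera calls.

## Working session

There is one attempt and no reset: what is moved stays moved. The work goes in short steps, Python scripts to look and compute and a shell command to move; the robot and the scene stay as the last step left them, time stands still between calls to the robot, and variables do not carry over. Pictures are saved under pics/ and viewed, about 8 in all and at most 12, crops included, and the job is handed in when it is done.

```bash
mkdir -p pics; ls; cat > h.py <<'E'
import numpy as np, cv2
from bench import sense,get_image,job_done,trace,tip_of
from scipy.spatial.transform import Rotation as R
def cam(im):
    f=192/np.tan(np.radians(im["fov_y"])/2); return f,im["cx"],im["cy"],np.array(im["xyz"]),np.array(im["rotation"])
def rot(im):
    r=np.array(im["rotation"]); return r if r.shape==(3,3) else R.from_quat(r).as_matrix()
def ray(im,p):
    f,cx,cy,o,_=cam(im); return o,rot(im)@np.array([(p[0]-cx)/f,(p[1]-cy)/f,1])
def atz(im,p,z):
    o,d=ray(im,p); return o+d*(z-o[2])/d[2]
def cloud(im):
    f,cx,cy,o,_=cam(im); d=im["depth"]; v,u=np.mgrid[:384,:512]
    P=np.stack([(u-cx)/f*d,(v-cy)/f*d,d],-1)@rot(im).T+o
    P[d==0]=np.nan; return P
def save(im,n,crop=None,s=1):
    c=im["color"][:,:,::-1]
    if crop: c=c[crop[1]:crop[3],crop[0]:crop[2]]
    cv2.imwrite("pics/"+n,cv2.resize(c,None,fx=s,fy=s,interpolation=cv2.INTER_CUBIC))
E
python3 - <<'E'
from h import *
s=sense(); print({k:np.round(s[k],3) for k in ("clock","ee_pos","ee_rot","ft_force","opening")})
ims=[]
for n in("top","scene"):
    im=get_image(n); ims.append(im["color"]); print(n,im["xyz"],np.shape(im["rotation"]),im["fov_y"])
    for l in("loose_plate_mid","pile_top_mid","basin","jug","jug_mouth","cap_mid","glass_jar","tumbler","katori"):
        r=tip_of(n,l); 
        P=cloud(im)
        print(l,[(np.round(x["position"]).tolist(),round(x["confidence"],2),np.round(P[int(np.clip(x["position"][1],0,383)),int(np.clip(x["position"][0],0,511))]).tolist()) for x in r[:4]])
o=np.vstack(ims)[:,:,::-1]; cv2.imwrite("pics/a.png",cv2.resize(o,(400,600),interpolation=cv2.INTER_AREA)) if 0 else cv2.imwrite("pics/a.png",cv2.resize(np.hstack(ims)[:,:,::-1],(800,300),interpolation=cv2.INTER_AREA))
E
```

```text
pics
{'clock': np.float64(0.0), 'ee_pos': array([ 158.536, -603.925,  248.938]), 'ee_rot': array([ 0.992,  0.128, -0.   , -0.001]), 'ft_force': array([-0.121, -0.224, -0.592]), 'opening': np.float64(1.002)}
top [ 376.66877313  -51.06289266 1494.51204497] (4,) 44.0617735102456
loose_plate_mid [([366.0, 246.0], 0.85, [396.0, -373.0, 3.0]), ([169.0, 289.0], 0.72, [258.0, 235.0, 5.0]), ([311.0, 260.0], 0.64, [350.0, -201.0, 4.0]), ([249.0, 224.0], 0.62, [459.0, -7.0, 12.0])]
pile_top_mid [([146.0, 186.0], 0.81, [571.0, 312.0, 35.0])]
basin []
jug [([327.0, 194.0], 0.69, [538.0, -233.0, 164.0])]
jug_mouth [([337.0, 184.0], 0.96, [560.0, -250.0, 215.0])]
cap_mid [([335.0, 186.0], 0.56, [556.0, -247.0, 218.0])]
glass_jar [([249.0, 127.0], 0.87, [741.0, -9.0, 131.0])]
tumbler [([279.0, 125.0], 0.81, [780.0, -98.0, -1.0]), ([329.0, 191.0], 0.38, [548.0, -234.0, 174.0])]
katori [([208.0, 125.0], 0.71, [780.0, 131.0, 4.0])]
scene [1305.99239577  -78.54373783  731.89679585] (4,) 48.89353649316647
loose_plate_mid [([187.0, 190.0], 0.88, [539.0, -186.0, 158.0]), ([258.0, 214.0], 0.84, [445.0, -15.0, 3.0]), ([122.0, 201.0], 0.75, [382.0, -384.0, 3.0]), ([337.0, 168.0], 0.65, [237.0, 238.0, 7.0])]
pile_top_mid [([390.0, 232.0], 0.82, [562.0, 299.0, 36.0])]
basin []
jug [([150.0, 177.0], 0.61, [568.0, -256.0, 216.0])]
jug_mouth [([151.0, 176.0], 0.86, [572.0, -253.0, 218.0])]
cap_mid [([147.0, 178.0], 0.92, [577.0, -261.0, 216.0])]
glass_jar [([267.0, 314.0], 0.58, [813.0, -20.0, 68.0])]
tumbler [([219.0, 323.0], 0.82, [809.0, -111.0, 37.0])]
katori [([330.0, 316.0], 0.9, [775.0, 116.0, 2.0])]
```

View pics/a.png

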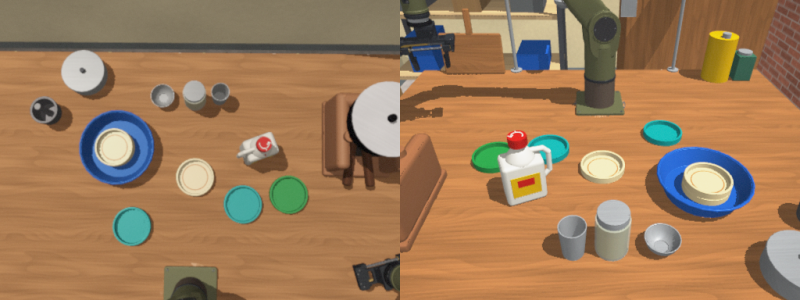

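Top view: cream loose plate at about (249,224), pile in the basin at (146,186), jug at (335,186), jar/tumbler/katori around (208–279,126). Look-alikes for the plate are green at (366,246) and turquoise at (311,260) and (169,289). I choose the cream one at (249,224), and check it in a crop along with the measurements.

```bash
cat >> h.py <<'E'
from scipy.optimize import least_squares
def circ(xy,r0=None):
    # robust circle fit
    c=np.median(xy,0)
    f=(lambda p:np.hypot(*(xy-p[:2]).T)-(r0 or p[2]))
    s=least_squares(f,[*c,r0 or 75],loss="soft_l1",f_scale=2); return np.round(s.x,1),round(float(np.median(abs(s.fun))),2)
def outline(m,im,z):
    c=max(cv2.findContours(m.astype(np.uint8),cv2.RETR_EXTERNAL,cv2.CHAIN_APPROX_NONE)[0],key=cv2.contourArea)[:,0]
    return np.array([atz(im,p,z)[:2] for p in c])
E
python3 - <<'E'
from h import *
for n in("top","scene"):
    im=get_image(n);P=cloud(im)
    hsv=cv2.cvtColor(im["color"],cv2.COLOR_RGB2HSV)
    cream=(hsv[...,1]<110)&(hsv[...,2]>150)
    for l,g,z in(("plate",(459,-7),24),("pile",(571,310),0)):
        near=np.hypot(P[...,0]-g[0],P[...,1]-g[1])<95
        m=near&cream
        zz=P[...,2][m]; print(n,l,m.sum(),np.percentile(zz,[5,25,50,75,95]).round(1))
        if l=="pile": z=53
        rim=m&(abs(P[...,2]-z)<5); print("rim pts",circ(P[rim][:,:2]))
        if n=="top": print(circ(outline(m,im,z)))
    # cap
    red=((hsv[...,0]<8)|(hsv[...,0]>172))&(hsv[...,1]>140)&(np.hypot(P[...,0]-560,P[...,1]+250)<80)&(P[...,2]>195)
    top=red&(P[...,2]>212); print("cap",red.sum(),circ(P[red][:,:2],26), np.percentile(P[red][:,2],[5,50,95]).round(1))
    if n=="top": print(circ(outline(red,im,218),26))
    if n=="top":
        save(im,"b.png",(110,100,380,290),2.9)
        w=(P[...,2]>60)&(P[...,2]<185)&(np.hypot(P[...,0]-540,P[...,1]+240)<170)
        body=w&(P[...,2]>120); print("jug pts mean",np.nanmean(P[body],0).round()); 
        xy=P[w][:,:2].astype(np.float32); print(cv2.minAreaRect(xy))
E
```

```text
top plate 1866 [ 0.1  4.1  6.8 11.  25.2]
rim pts (array([452.8, -11.9,  70.6]), 2.01)
(array([452.2, -10.4,  74.7]), 0.55)
top pile 1812 [ 8.6 32.9 35.6 40.  54.3]
rim pts (array([564.8, 309.4,  70.7]), 2.17)
(array([564.4, 311.6,  75.4]), 0.68)
cap 195 (array([ 552. , -262.1,   26. ]), 6.1) [207.5 216.8 221.8]
(array([ 558. , -256.3,   26. ]), 2.95)
jug pts mean [ 553. -244.  149.]
((555.1443481445312, -241.95989990234375), (86.30371856689453, 150.053955078125), 20.711166381835938)
scene plate 1857 [ 3.1  4.8  6.4 17.  23.1]
rim pts (array([454.6, -12.8,  70.7]), 2.17)
scene pile 2455 [15.8 33.1 34.8 43.4 52.2]
rim pts (array([566.1, 308.4,  70.7]), 2.07)
cap 419 (array([ 560. , -257.2,   26. ]), 1.73) [196.8 215.1 218. ]
```

View pics/b.png

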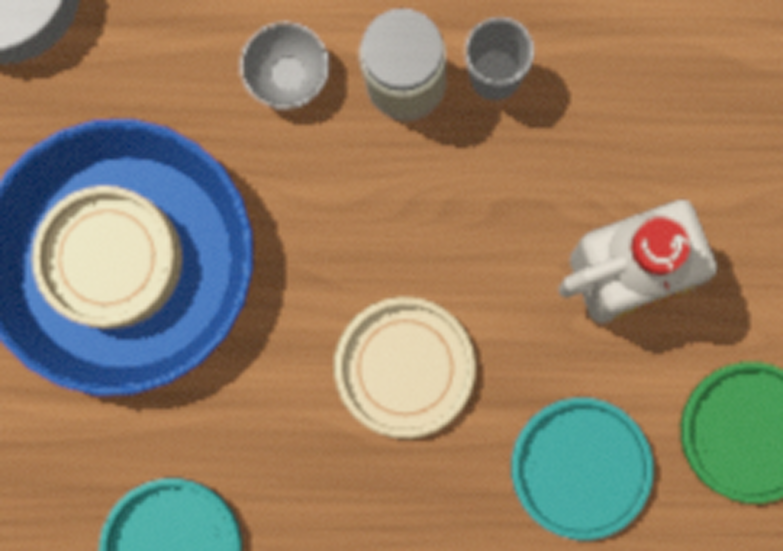

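Crop confirms: the cream plate with the brown ring is at crop (405,368), with turquoise and green plates to its right and lower left; the red cap is at (660,245), the handle points left and down. I'll grip the plate on its far rim with the jaws along x, keeping away from the jug handle.

```bash
cat > go.py <<'E'
import sys; from h import *
x,y,z,a=map(float,sys.argv[1:5]); s=sense(); r=R.from_quat(s["ee_rot"]).as_matrix()
d=r.T@(np.array([x,y,z])-s["ee_pos"]); ya=np.degrees(np.arctan2(r[1,1],r[0,1]))
sp=-((a-ya+90)%180-90)
print("t",s["clock"],"pos",np.round(s["ee_pos"],1),"yang",round(ya,1),"tilt",np.round(r[:2,2],3),"F",np.round(s["ft_force"],1),"op",np.round(s["opening"],3)); print("q",np.round(s["joint_positions"],2)); print("dp",d.round(1),"spin",sp.round(1))
E
python3 go.py 523 -11 180 0
```

```text
t 1.1 pos [ 158.8 -604.5  249.7] yang -75.3 tilt [ 0. -0.] F [-0.2 -0.   0.3] op 0.998
q [ 1.35  0.69 -0.19  1.57  0.16  0.9  -0.22]
dp [ 503.  -481.6   69.7] spin -75.3
```

```bash
python3 -m creep '{"gripper":[0,0,0,0,0],"dp":[[40,-38,0],[80,-77,0],[120,-115,0],[160,-153,0],[200,-191,0]],"spin":[-7,-14,-21,-28,-35]}' 40; python3 go.py 523 -11 180 0
```

```text
clock: 1.72
ee_pos: [304.6, -367.6, 250.0]
ee_rot: [0.907, 0.422, 0.0, 0.0]
ft_force: [0.1, 0.3, -0.1]
opening: 0.999
t 1.725 pos [ 304.6 -367.6  250. ] yang -40.1 tilt [ 0.001 -0.001] F [ 0.1  0.3 -0.1] op 0.999
q [ 1.02  0.51 -0.36  1.99  0.28  0.68 -0.22]
dp [413.5 -62.5  69.9] spin -40.1
```

```bash
python3 -m creep '{"gripper":[0,0,0,0,0],"dp":[[50,-8,8],[100,-16,16],[150,-23,25],[200,-31,35],[250,-38,45]],"spin":[-8,-16,-24,-32,-40]}'; python3 go.py 523 -11 180 0
```

```text
clock: 2.35
ee_pos: [437.5, -150.6, 204.9]
ee_rot: [0.706, 0.708, 0.0, 0.001]
ft_force: [-0.1, -0.6, -0.3]
opening: 1.005
t 2.35 pos [ 437.5 -150.6  204.9] yang 0.2 tilt [ 0.002 -0.001] F [-0.1 -0.6 -0.3] op 1.005
q [ 0.53  0.59 -0.47  2.08  0.48  0.58 -0.28]
dp [139.4  85.9  24.9] spin 0.2
```

```bash
python3 -m creep '{"gripper":[0,0,0,0,0],"dp":[[45,28,10],[90,57,20],[139.5,86,45],[139.5,86,75],[139.5,86,75]],"spin":[0,0,0,0,0]}'; python3 - <<'E'
from h import *
im=get_image("wrist");P=cloud(im);save(im,"c.png")
print(im["xyz"])
hsv=cv2.cvtColor(im["color"],cv2.COLOR_RGB2HSV)
cream=(hsv[...,1]<110)&(hsv[...,2]>150)
m=cream&(np.hypot(P[...,0]-452,P[...,1]+11)<90)
print(m.sum(),circ(P[m&(abs(P[...,2]-23)<4)][:,:2],71), np.nanpercentile(P[m][:,2],[5,50,95]))
o=outline(m,im,24);o=o[np.hypot(*(o-[452,-11]).T)>65];print(len(o),circ(o,75))
E
python3 go.py 523 -11 20.5 0
```

```text
clock: 2.98
ee_pos: [521.9, -10.8, 128.4]
ee_rot: [0.706, 0.709, -0.002, -0.0]
ft_force: [-0.4, 0.7, 0.1]
opening: 1.001
[522.06523522  74.51821956 263.45789651]
14371 (array([452. , -11.3,  71. ]), 1.82) [ 5.78133175  7.16052251 24.80472863]
t 3.025 pos [522.5 -11.5 129.5] yang 0.2 tilt [-0.    -0.002] F [0.  0.4 0.6] op 1.002
q [ 0.15  0.76 -0.36  1.97  0.53  0.5  -0.59]
dp [  0.7   0.5 109. ] spin 0.2
  return _methods._mean(a, axis=axis, dtype=dtype,
  ret = um.true_divide(
Traceback (most recent call last):
  File "h.py", line 25, in circ
    s=least_squares(f,[*c,r0 or 75],loss="soft_l1",f_scale=2); return np.round(s.x,1),round(float(np.median(abs(s.fun))),2)
ValueError: Initial guess is outside of provided bounds
```

View pics/c.png

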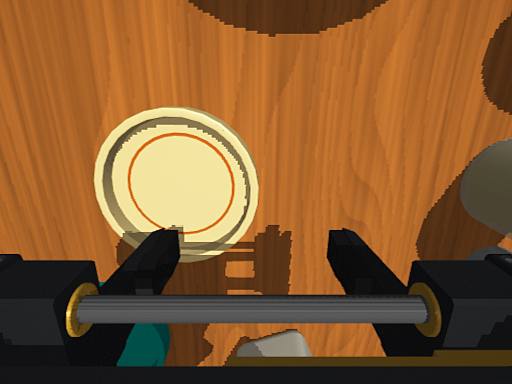

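The wrist view shows the cream plate at (175,183) with its rim between the open fingers, and the fit agrees (452,−11.3). Descend and grip.

```bash
python3 -m creep '{"gripper":[0,0,0,0,0],"dp":[[0,0.5,35],[0,0.5,70],[0,0.5,98],[0,0.5,108.5],[0,0.5,108.5]],"spin":[0,0,0,0,0]}'; python3 -m creep '{"gripper":[1,1,1,1,1],"dp":[[0,0,0],[0,0,0],[0,0,0],[0,0,0],[0,0,0]],"spin":[0,0,0,0,0]}' 40; python3 go.py 523 -11 150 0
```

```text
clock: 3.65
ee_pos: [523.3, -12.3, 21.6]
ee_rot: [0.706, 0.708, -0.001, 0.001]
ft_force: [0.4, -0.4, 0.6]
opening: 1.001
clock: 4.28
ee_pos: [523.3, -12.2, 21.7]
ee_rot: [0.706, 0.708, -0.001, 0.001]
ft_force: [0.3, -1.0, -0.7]
opening: 0.457
t 4.275 pos [523.3 -12.2  21.7] yang 0.1 tilt [ 0.    -0.002] F [ 0.3 -1.  -0.7] op 0.457
q [ 0.04  0.95 -0.18  2.    0.65  0.25 -0.7 ]
dp [   0.9   -0.3 -128.3] spin 0.1
```

```bash
python3 -m creep '{"gripper":[1,1,1,1,1],"dp":[[0,0,1.2],[0,0,1.2],[0,0,1.2],[0,0,1.2],[0,0,1.2]],"spin":[0,0,0,0,0]}' 40; python3 -m creep '{"gripper":[1,1,1,1,1],"dp":[[0,0,0],[0,0,0],[0,0,-5],[0,0,-30],[0,0,-60]],"spin":[0,0,0,0,0]}' 40; python3 go.py 637 311 120 0
```

```text
clock: 4.9
ee_pos: [523.2, -12.2, 20.4]
ee_rot: [0.706, 0.708, -0.001, 0.001]
ft_force: [-0.7, -0.0, -1.0]
opening: 0.084
clock: 5.52
ee_pos: [522.8, -12.2, 80.9]
ee_rot: [0.706, 0.708, -0.001, 0.001]
ft_force: [0.6, -0.0, -2.6]
opening: 0.084
t 5.525 pos [522.8 -12.2  80.9] yang 0.1 tilt [-0.001 -0.003] F [ 0.6 -0.  -2.6] op 0.084
q [ 0.11  0.84 -0.29  1.99  0.6   0.39 -0.65]
dp [322.8 114.8 -40.1] spin 0.1
```

```bash
python3 -m creep '{"gripper":[1,1,1,1,1],"dp":[[25,9,-30],[75,27,-60],[130,46,-65],[185,66,-65],[235,84,-65]],"spin":[0,0,0,0,0]}'; python3 -m creep '{"gripper":[1,1,1,1,1],"dp":[[35,12,0],[65,23,0],[88,31,0],[88,31,0],[88,31,0]],"spin":[0,0,0,0,0]}'; cat > meas.py <<'E'
from h import *
s=sense();c=s["ee_pos"]; r=R.from_quat(s["ee_rot"]).as_matrix(); ex=c-71*r[:,1]
im=get_image("wrist");P=cloud(im);save(im,"d.png")
hsv=cv2.cvtColor(im["color"],cv2.COLOR_RGB2HSV)
cream=(hsv[...,1]<110)&(hsv[...,2]>120)
print("expect",ex.round(1))
near=np.hypot(P[...,0]-ex[0],P[...,1]-ex[1])<85
m=cream&near&(P[...,2]>c[2]-25)&(P[...,2]<c[2]+15)
z=P[m][:,2];print("held z pct",np.percentile(z,[2,10,50,90,98]).round(1))
fl=P[m&(np.hypot(P[...,0]-ex[0],P[...,1]-ex[1])<55)]
A=np.c_[fl[:,:2]-ex[:2],np.ones(len(fl))];k=np.linalg.lstsq(A,fl[:,2],rcond=None)[0];print("floor plane slope,z",k.round(4))
rim=P[m&(P[...,2]>k[2]+10)];print("rim",len(rim),circ(rim[:,:2],71),np.median(rim[:,2]))
o=outline(m,im,k[2]+18);print("outl",circ(o,75))
im=get_image("top");P=cloud(im);hsv=cv2.cvtColor(im["color"],cv2.COLOR_RGB2HSV);save(im,"e.png",(80,100,280,250),3)
E
python3 meas.py; python3 go.py 637 311 120 0
```

```text
clock: 6.15
ee_pos: [606.8, 225.0, 145.6]
ee_rot: [0.706, 0.708, -0.001, 0.001]
ft_force: [0.6, 0.1, -2.8]
opening: 0.086
clock: 6.78
ee_pos: [637.3, 311.3, 145.0]
ee_rot: [0.706, 0.708, -0.002, 0.001]
ft_force: [0.4, -0.5, -1.9]
opening: 0.089
expect [566.3 311.2 145.1]
held z pct [129.1 129.8 131.1 148.2 149.1]
floor plane slope,z [ 1.010000e-02 -1.070000e-02  1.308642e+02]
rim 6882 (array([568.7, 302.9,  71. ]), 2.01) 147.92851724661358
outl (array([582.9, 286.8,  75. ]), 10.23)
t 6.875 pos [637.6 311.  145.2] yang 0.1 tilt [-0.001 -0.004] F [-1.1  0.2 -2.3] op 0.087
q [-0.34  0.94 -0.38  1.35  0.39  0.92 -0.82]
dp [ 0.1 -0.6 25.2] spin 0.1
```

View pics/d.png

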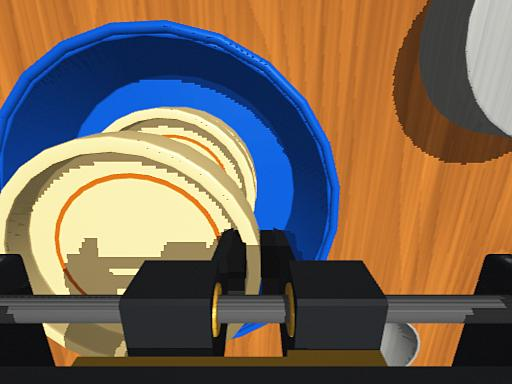

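The plate is held level above the pile, pile visible behind at (190,140). The tangential fit disagrees by 8 mm; I'll recheck it with the top camera before lowering.

```bash
python3 - <<'E'
from h import *
for n in("wrist","top"):
    im=get_image(n);P=cloud(im);hsv=cv2.cvtColor(im["color"],cv2.COLOR_RGB2HSV)
    cream=(hsv[...,1]<110)&(hsv[...,2]>110)
    d=np.hypot(P[...,0]-566.6,P[...,1]-309)
    m=cream&(d<90)&(P[...,2]>143)&(P[...,2]<154)
    Q=P[m]; 
    for c in((566.6,311),(566.6,303)):
        a=np.degrees(np.arctan2(Q[:,1]-c[1],Q[:,0]-c[0]))//30*30; rr=np.hypot(*(Q[:,:2]-c).T)
        print(n,c,[(int(k),int((a==k).sum()),np.percentile(rr[a==k],[5,95]).round(0).tolist()) for k in np.unique(a)])
    # brown ring
    br=(hsv[...,0]<16)&(hsv[...,1]>120)&(d<55)&(abs(P[...,2]-131)<5)
    if br.sum()>10: print("ring",br.sum(),circ(P[br][:,:2]))
    m2=cream&(d<90)&(P[...,2]>120); 
    if n=="top": print(m2.sum())
    pile=cream&(np.hypot(P[...,0]-565,P[...,1]-311)<90)&(abs(P[...,2]-53)<4)
    if pile.sum()>10: print("pile",pile.sum(),circ(P[pile][:,:2],71))
E
```

```text
wrist (566.6, 311) [(-150, 447, [72.0, 79.0]), (-120, 271, [73.0, 79.0]), (-60, 70, [75.0, 80.0]), (-30, 350, [69.0, 75.0]), (0, 896, [65.0, 73.0]), (30, 1210, [62.0, 70.0]), (60, 1213, [59.0, 67.0]), (90, 1017, [59.0, 65.0]), (120, 858, [60.0, 67.0]), (150, 466, [62.0, 66.0])]
wrist (566.6, 303) [(-150, 514, [66.0, 73.0]), (-120, 204, [66.0, 71.0]), (-60, 70, [70.0, 76.0]), (-30, 224, [69.0, 75.0]), (0, 803, [68.0, 75.0]), (30, 1274, [68.0, 75.0]), (60, 1368, [67.0, 74.0]), (90, 1122, [66.0, 73.0]), (120, 885, [66.0, 72.0]), (150, 334, [65.0, 68.0])]
ring 1263 (array([567.7, 302.1,  50.4]), 0.65)
pile 1877 (array([619.5, 421.3,  71. ]), 14.92)
top (566.6, 311) [(-90, 27, [77.0, 84.0]), (-60, 23, [76.0, 82.0]), (90, 22, [57.0, 65.0]), (120, 22, [59.0, 65.0])]
top (566.6, 303) [(-90, 24, [69.0, 76.0]), (-60, 26, [70.0, 76.0]), (90, 26, [65.0, 72.0]), (120, 18, [65.0, 71.0])]
1469
```

View pics/e.png

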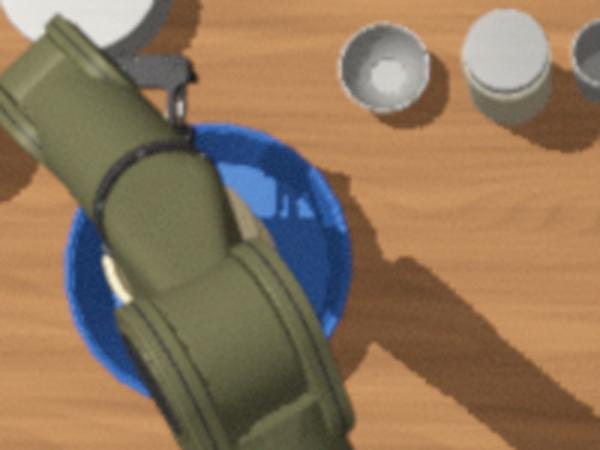

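Both cameras agree that the plate slid in the grip: its centre is now (567.7,302.2), the pile's is (565,310). I correct by +8 mm in y and −2.7 mm in x, then lower gently.

```bash
python3 -m creep '{"gripper":[1,1,1,1,1],"dp":[[4,-1.5,10],[8,-3,25],[8,-3,40],[8,-3,52],[8,-3,60]],"spin":[0,0,0,0,0]}'; python3 meas.py;  python3 go.py 634.7 319 73.4 0
```

```text
clock: 7.6
ee_pos: [634.3, 319.0, 84.0]
ee_rot: [0.707, 0.708, -0.002, 0.001]
ft_force: [-0.4, 0.3, -1.5]
opening: 0.086
expect [563.3 318.9  84.2]
held z pct [68.2 68.9 70.1 87.3 88.1]
floor plane slope,z [ 9.50000e-03 -1.01000e-02  6.99237e+01]
rim 6852 (array([565.7, 310.6,  71. ]), 2.01) 86.99256388016416
outl (array([575.1, 302.5,  75. ]), 10.0)
t 7.7 pos [634.1 318.8  84.1] yang 0.1 tilt [-0.003 -0.005] F [-0.8 -0.  -1.9] op 0.087
q [-0.36  1.02 -0.36  1.38  0.42  0.83 -0.85]
dp [ 0.2  0.6 10.7] spin 0.1
```

```bash
python3 -m creep '{"gripper":[1,1,1,1],"dp":[[0,-0.5,4],[0,-0.5,8],[0,-0.5,9.5],[0,-0.5,10.5]],"spin":[0,0,0,0]}';python3 go.py 634.7 319 73.4 0
```

```text
clock: 8.2
ee_pos: [633.7, 318.8, 73.7]
ee_rot: [0.707, 0.708, -0.002, 0.001]
ft_force: [0.1, -0.3, -1.5]
opening: 0.086
t 8.2 pos [633.7 318.8  73.7] yang 0.1 tilt [-0.002 -0.005] F [ 0.1 -0.3 -1.5] op 0.086
q [-0.36  1.03 -0.36  1.38  0.43  0.81 -0.86]
dp [0.2 1.  0.3] spin 0.1
```

```bash
python3 -m creep '{"gripper":[1,1],"dp":[[0,0,1],[0,0,1.5]],"spin":[0,0]}';python3 go.py 634.7 319 73.4 0
```

```text
clock: 8.45
ee_pos: [633.7, 318.8, 73.5]
ee_rot: [0.707, 0.707, -0.002, 0.001]
ft_force: [-3.4, -0.9, 7.9]
opening: 0.087
t 8.45 pos [633.7 318.8  73.5] yang 0.1 tilt [-0.002 -0.005] F [-3.4 -0.9  7.9] op 0.087
q [-0.36  1.03 -0.35  1.38  0.43  0.81 -0.86]
dp [0.2 1.  0. ] spin 0.1
```

```bash
python3 -m creep '{"gripper":[0.85,0.6,0.5,0.5,0.5],"dp":[[0,0,-0.5],[0,0,-0.5],[0,0,-0.5],[0,0,-0.5],[0,0,-20]],"spin":[0,0,0,0,0]}'; python3 -m creep '{"gripper":[0.5,0.5,0.5,0.5],"dp":[[0,0,-50],[0,0,-100],[0,0,-150],[0,0,-200]],"spin":[0,0,0,0]}';python3 go.py 558 -256 300 20
```

```text
clock: 9.07
ee_pos: [632.6, 318.2, 92.4]
ee_rot: [0.707, 0.708, -0.004, 0.001]
ft_force: [0.1, 0.2, -0.3]
opening: 0.496
clock: 9.57
ee_pos: [633.5, 319.6, 295.9]
ee_rot: [0.707, 0.708, -0.003, 0.001]
ft_force: [0.7, 0.7, -0.1]
opening: 0.504
t 9.575 pos [633.5 319.6 295.9] yang 0.1 tilt [-0.004 -0.006] F [ 0.7  0.7 -0.1] op 0.504
q [-0.34  0.8  -0.42  1.2   0.32  1.22 -0.76]
dp [-575.5  -76.5   -0.6] spin -19.9
```

```bash
python3 -m creep '{"gripper":[0,0,0,0,0],"dp":[[-55,-8,0],[-110,-16,0],[-165,-24,0],[-220,-32,0],[-275,-40,0]],"spin":[3,6,9,12,15]}'; python3 go.py 558 -236 300 -30
```

```text
clock: 10.2
ee_pos: [593.8, 43.0, 299.2]
ee_rot: [0.793, 0.609, -0.002, 0.002]
ft_force: [0.7, -0.7, -1.0]
opening: 0.996
t 10.2 pos [593.8  43.  299.2] yang -15.0 tilt [-0.002 -0.005] F [ 0.7 -0.7 -1. ] op 0.996
q [ 0.07  0.61 -0.39  1.59  0.27  1.   -0.67]
dp [-278.7   37.6    0.8] spin 15.0
```

```bash
python3 -m creep '{"gripper":[0,0,0,0,0],"dp":[[-55,7,0],[-110,15,0],[-165,22,0],[-215,30,0],[-243,33,0]],"spin":[3,6,9,12,15]}'; python3 - <<'E'
from h import *
s=sense();print(s["ee_pos"])
im=get_image("wrist");P=cloud(im);save(im,"f.png")
hsv=cv2.cvtColor(im["color"],cv2.COLOR_RGB2HSV)
red=((hsv[...,0]<8)|(hsv[...,0]>172))&(hsv[...,1]>140)&(np.hypot(P[...,0]-560,P[...,1]+250)<80)&(P[...,2]>180)
print(red.sum(),np.percentile(P[red][:,2],[5,50,95]).round(1)); t=red&(P[...,2]>np.percentile(P[red][:,2],95)-4)
print("wrist top",circ(outline(t,im,218),26),circ(outline(t,im,218)),cv2.minEnclosingCircle(P[t][:,:2].astype(np.float32)))
print("tip",[(np.round(x["position"]),x["confidence"],atz(im,x["position"],204).round(1)) for x in tip_of("wrist","cap_mid")])
im=get_image("top");P=cloud(im);hsv=cv2.cvtColor(im["color"],cv2.COLOR_RGB2HSV);save(im,"g.png",(80,100,280,250),3)
cream=(hsv[...,1]<110)&(hsv[...,2]>150)
m=cream&(np.hypot(P[...,0]-565,P[...,1]-310)<95)&(P[...,2]>20)
mm=m&(P[...,2]>54)
print("plate",m.sum(),"outl",circ(outline(mm,im,77),75)); 
fl=P[m&(np.hypot(P[...,0]-565,P[...,1]-310)<55)];A=np.c_[fl[:,:2]-[565,310],np.ones(len(fl))];print(np.linalg.lstsq(A,fl[:,2],rcond=None)[0].round(4))
for n in("scene",):
    im=get_image(n);P=cloud(im);hsv=cv2.cvtColor(im["color"],cv2.COLOR_RGB2HSV);cream=(hsv[...,1]<110)&(hsv[...,2]>150)
    save(im,"i.png",(310,130,512,290),3)
    w=cream&(np.hypot(P[...,0]-565,P[...,1]-310)<95)
    for z in(77,53): print(z,circ(P[w&(abs(P[...,2]-z)<4)][:,:2],71))
a=cv2.imread("pics/g.png");b=cv2.resize(cv2.imread("pics/f.png"),None,fx=.6,fy=.6);c=cv2.resize(cv2.imread("pics/i.png"),(400,316))
o=np.zeros((600,800,3),np.uint8);o[:300,:400]=cv2.resize(a,(400,300));o[:230,400:707]=b[:230,:307];o[284:,400:]=c;cv2.imwrite("pics/j.png",o)
E
python3 go.py 558 -256 300 -30
```

```text
clock: 10.82
ee_pos: [562.1, -203.9, 302.0]
ee_rot: [0.867, 0.498, -0.002, 0.003]
ft_force: [-0.8, 0.0, 0.2]
opening: 0.997
[ 562.1025173  -203.93904028  302.0084315 ]
2489 [200.9 218.3 219.4]
wrist top (array([ 562.2, -255. ,   26. ]), 2.78) (array([ 564.2, -253.2,   21.7]), 3.2) ((560.0257568359375, -255.5131072998047), 26.69566535949707)
tip [(array([280., 237.]), 0.62, array([ 562.2, -254.4,  204. ]))]
plate 1833 outl (array([563.8, 308.8,  75. ]), 1.28)
[1.40000e-03 4.50000e-03 5.88955e+01]
77 (array([565.4, 308. ,  71. ]), 2.02)
53 (array([569.3, 308.7,  71. ]), 3.79)
t 11.025 pos [ 563.1 -199.5  301.5] yang -30.0 tilt [-0.    -0.005] F [-0.   0.5  0.3] op 1.001
q [ 0.45  0.6  -0.33  1.58  0.23  0.99 -0.47]
dp [-51.5  23.8   1.8] spin 0.0
```

View pics/j.png

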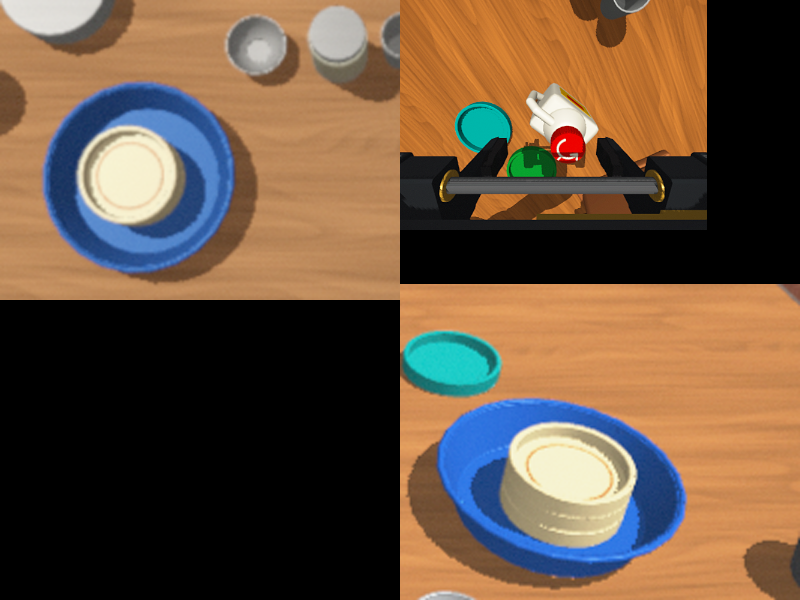

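The third plate is flush on the pile (top view (130,175), scene view (568,480)), level and concentric to about 2 mm. The wrist view shows the red cap between the fingers at (568,145). Now to the cap.

```bash
python3 -m creep '{"gripper":[0,0,0,0,0],"dp":[[-25,13,0],[-47,25.5,0],[-47,25.5,25],[-47,25.5,50],[-47,25.5,58]],"spin":[0,0,0,0,0]}'; python3 -m creep '{"gripper":[0,0],"dp":[[0,0,0],[0,0,0]],"spin":[0,0]}'; python3 go.py 560.3 -255.7 203 -30
```

```text
clock: 11.65
ee_pos: [561.8, -250.5, 243.0]
ee_rot: [0.865, 0.502, -0.001, 0.001]
ft_force: [0.0, -0.1, -0.4]
opening: 1.003
clock: 11.9
ee_pos: [562.7, -249.7, 244.1]
ee_rot: [0.864, 0.503, -0.001, 0.001]
ft_force: [0.7, -0.6, 0.2]
opening: 1.004
t 11.9 pos [ 562.7 -249.7  244.1] yang -29.6 tilt [ 0.    -0.003] F [ 0.7 -0.6  0.2] op 1.004
q [ 0.52  0.69 -0.32  1.6   0.26  0.89 -0.41]
dp [-6.4  0.8 41.1] spin 0.4
```

```bash
python3 -m creep '{"gripper":[0,0,0,0,0],"dp":[[-6.4,0.8,0],[-6.4,0.8,15],[-6.4,0.8,30],[-6.4,0.8,41],[-6.4,0.8,41]],"spin":[0,0,0,0,0]}'; python3 -m creep '{"gripper":[0.2,0.3,0.33,0.36,0.38],"dp":[[0,0,0],[0,0,0],[0,0,0],[0,0,0],[0,0,0]],"spin":[0,0,0,0,0]}' 8; python3 - <<'E'
from h import *
im=get_image("wrist");save(im,"k.png")
P=cloud(im);hsv=cv2.cvtColor(im["color"],cv2.COLOR_RGB2HSV)
red=((hsv[...,0]<8)|(hsv[...,0]>172))&(hsv[...,1]>140)&(P[...,2]>215)&(P[...,2]<225)&(np.hypot(P[...,0]-560,P[...,1]+255)<50)
print(red.sum(),np.median(P[red][:,2]),cv2.minEnclosingCircle(P[red][:,:2].astype(np.float32)))
E
python3 go.py 560.3 -255.7 203 -30
```

```text
clock: 12.52
ee_pos: [559.5, -255.4, 201.6]
ee_rot: [0.864, 0.503, -0.001, 0.0]
ft_force: [0.5, 0.1, -0.8]
opening: 0.999
clock: 13.15
ee_pos: [559.5, -255.4, 201.7]
ee_rot: [0.864, 0.503, -0.001, 0.0]
ft_force: [-0.2, -0.7, -1.3]
opening: 0.62
5574 218.39003284026367 ((560.159912109375, -255.05238342285156), 26.458751678466797)
t 13.2 pos [ 559.5 -255.4  201.6] yang -29.6 tilt [-0.002 -0.002] F [-0.4 -1.1  0.4] op 0.62
q [ 0.52  0.74 -0.3   1.64  0.28  0.8  -0.42]
dp [ 0.1  0.8 -1.4] spin 0.4
```

View pics/k.png

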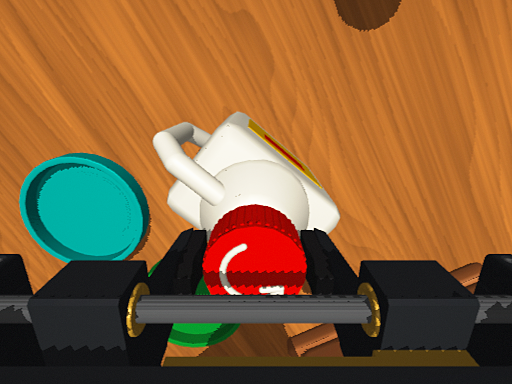

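The cap (255,265) is centred between the fingers within 1 mm. Grip firmly, then press.

```bash
python3 -m creep '{"gripper":[1,1,1,1],"dp":[[0,0.6,0],[0,0.6,0],[0,0.6,0],[0,0.6,0]],"spin":[0,0,0,0]}' 58; python3 -m creep '{"gripper":[1,1,1,1],"dp":[[0,0,2],[0,0,4],[0,0,5.5],[0,0,5.5]],"spin":[0,0,0,0]}' 58;  python3 go.py 560.3 -255.7 197 -30
```

```text
clock: 13.7
ee_pos: [560.1, -255.7, 201.7]
ee_rot: [0.864, 0.503, -0.001, 0.0]
ft_force: [-0.2, 0.3, 0.2]
opening: 0.585
clock: 14.2
ee_pos: [560.2, -255.7, 197.2]
ee_rot: [0.864, 0.503, -0.001, 0.001]
ft_force: [-2.3, 1.4, 8.8]
opening: 0.582
t 14.2 pos [ 560.2 -255.7  197.2] yang -29.6 tilt [-0.002 -0.002] F [-2.3  1.4  8.8] op 0.582
q [ 0.52  0.75 -0.3   1.64  0.29  0.79 -0.42]
dp [0.1 0.1 0.2] spin 0.4
```

```bash
python3 -m creep '{"gripper":[1,1,1,1,1],"dp":[[0,0,1.2],[0,0,1.2],[0,0,1.2],[0,0,1.2],[0,0,1.2]],"spin":[-5,-11,-18,-25,-30]}' 58;  python3 go.py 560.3 -255.7 197 30
```

```text
clock: 14.82
ee_pos: [561.2, -255.8, 197.5]
ee_rot: [0.704, 0.71, -0.001, 0.001]
ft_force: [-0.1, -0.3, 8.3]
opening: 0.578
t 14.825 pos [ 561.2 -255.8  197.5] yang 0.5 tilt [ 0.001 -0.003] F [-0.1 -0.3  8.3] op 0.578
q [ 0.6   0.77 -0.45  1.64  0.42  0.83 -0.02]
dp [ 0.1 -0.9  0.5] spin -29.5
```

```bash
python3 -m creep '{"gripper":[1,1,1,1,1],"dp":[[0,-0.5,1.8],[0,-0.9,1.8],[0,-0.9,1.8],[0,-0.9,1.8],[0,-0.9,1.8]],"spin":[-6,-13,-20,-27,-30.5]}' 58;  python3 go.py 560.3 -255.7 240 30; python3 - <<'E'
from h import *
save(get_image("wrist"),"l.png",(120,100,420,330),2)
print(sense()["moment"])
E
```

```text
clock: 15.45
ee_pos: [560.9, -255.4, 197.1]
ee_rot: [0.491, 0.871, -0.0, 0.002]
ft_force: [-2.4, 0.4, 9.1]
opening: 0.581
t 15.45 pos [ 560.9 -255.4  197.1] yang 31.2 tilt [ 0.003 -0.003] F [-2.4  0.4  9.1] op 0.581
q [ 0.68  0.79 -0.59  1.64  0.55  0.88  0.41]
dp [ -0.1  -0.6 -42.9] spin 1.2
[0.16541836 0.28914794 0.03654828]
```

View pics/l.png

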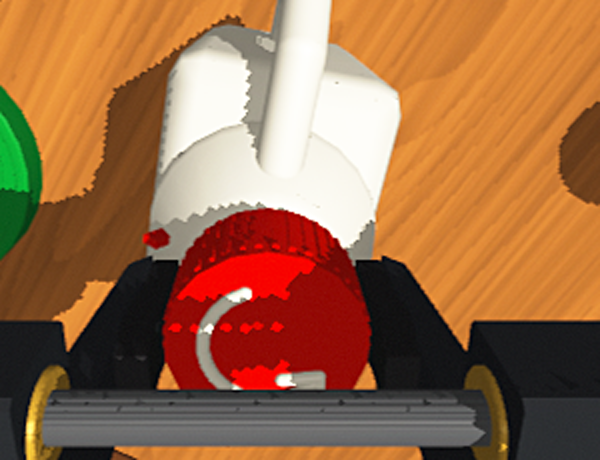

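The arrow on the cap kept its place between the fingers while the jug's handle swung across the view, so the cap turned with the gripper, by about 61°. Lift a bit and watch the force.

```bash
python3 -m creep '{"gripper":[1,1,1,1,1],"dp":[[0,-0.5,-2],[0,-0.5,-5],[0,-0.5,-8],[0,-0.5,-11],[0,-0.5,-13]],"spin":[0,0,0,0,0]}' 58;  python3 go.py 560.3 -255.7 290 30
```

```text
clock: 16.12
ee_pos: [560.1, -255.7, 209.8]
ee_rot: [0.491, 0.871, -0.001, 0.002]
ft_force: [0.1, 1.3, -0.4]
opening: 0.583
t 16.125 pos [ 560.1 -255.7  209.8] yang 31.2 tilt [ 0.002 -0.003] F [ 0.1  1.3 -0.4] op 0.583
q [ 0.68  0.78 -0.6   1.63  0.53  0.91  0.42]
dp [ -0.4   0.2 -80.2] spin 1.2
```

Free (no load). Lift straight on and hold.

```bash
python3 -m creep '{"gripper":[1,1,1,1,1],"dp":[[0,0,-8],[0,0,-18],[0,0,-35],[0,0,-55],[0,0,-75]],"spin":[0,0,0,0,0]}' 58; python3 -m creep '{"gripper":[1,1,1,1,1],"dp":[[0,0,-5],[0,0,-7],[0,0,-7],[0,0,-7],[0,0,-7]],"spin":[0,0,0,0,0]}'; python3 go.py 560.3 -255.7 290 30; python3 - <<'E'
from h import *
a=get_image("scene");w=get_image("wrist");P=cloud(a)
print("qvel",np.abs(sense()["qvel"]).max())
for l in("jug","jug_mouth","glass_jar","tumbler","katori","cap_mid","loose_plate_mid"):
    print(l,[(np.round(x["position"]).tolist(),round(x["confidence"],2)) for x in tip_of("scene",l)[:2]])
o=np.hstack([cv2.resize(a["color"][60:360,80:440],(480,400)),cv2.resize(w["color"][60:384],(320,202)).repeat(1,0) if 0 else np.vstack([cv2.resize(w["color"],(320,240)),np.zeros((160,320,3),np.uint8)])])
cv2.imwrite("pics/m.png",o[:,:,::-1])
E
```

```text
clock: 16.75
ee_pos: [560.1, -255.5, 286.6]
ee_rot: [0.491, 0.871, -0.0, 0.002]
ft_force: [-0.1, -0.0, -2.1]
opening: 0.582
clock: 17.38
ee_pos: [559.9, -255.4, 293.1]
ee_rot: [0.491, 0.871, -0.001, 0.002]
ft_force: [0.4, 0.5, 0.2]
opening: 0.58
t 17.375 pos [ 559.9 -255.4  293.1] yang 31.2 tilt [ 0.002 -0.002] F [0.4 0.5 0.2] op 0.58
q [ 0.71  0.69 -0.65  1.53  0.46  1.07  0.49]
dp [-0.4  0.2  3.1] spin 1.2
qvel 0.002571850329131423
jug [([162.0, 247.0], 0.59)]
jug_mouth [([154.0, 176.0], 0.71)]
glass_jar [([267.0, 317.0], 0.85)]
tumbler [([219.0, 321.0], 0.81), ([268.0, 315.0], 0.16)]
katori [([333.0, 315.0], 0.73)]
cap_mid [([147.0, 141.0], 0.61)]
loose_plate_mid [([120.0, 200.0], 0.86), ([187.0, 190.0], 0.79)]
```

View pics/m.png

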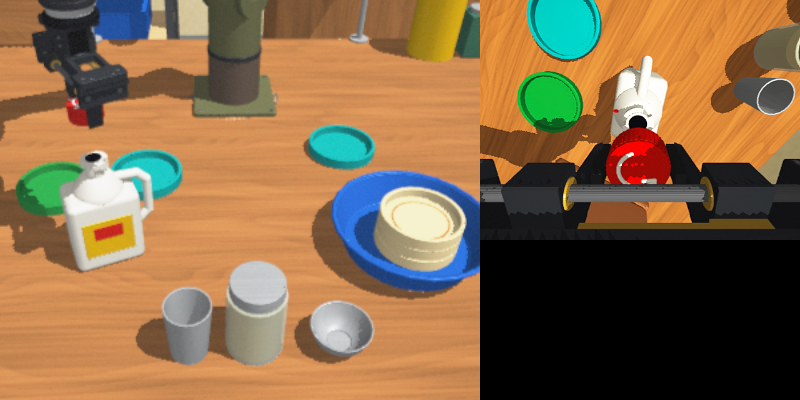

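The cap is held at (80,110) above the open black mouth (95,157), level with about 75 mm clearance. The jug is standing, the pile is flush, and the jar, tumbler and bowl are where they were.

```bash
python3 -c "from bench import job_done; print(job_done())"
```

```text
the job is handed in; nothing more can be done
None
```

I set the cream plate on the pile in the basin and let go. Then I pressed the jug's red cap down about 4.5 mm, turned it about 61° anticlockwise and lifted it off with almost no load. I handed the job in at about 17.5 s, with the cap held still and level roughly 75 mm above the jug's mouth.

- **Plate:** it slid about 8 mm in the grip on the way to the basin. I measured that and corrected it before lowering. In the final check it is level and flush, and its centre is within about 2 mm of where I measured the pile. The cameras differ from each other by about the same amount. The scene camera's fit of the pile's own rim came out about 4 mm away in x, but that fit was poor because little of the rim showed.
- **Jug and other objects:** in the last pictures the jug is standing with its mouth open. The glass jar, tumbler and small bowl are within about 3 pixels of their first detected positions, about the detector's own scatter. I made no precise before-and-after measurement of the jug.
- **Forces:** the highest wrist force I read was about 10 N, while pressing the cap; I only read it between moves.

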